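# Hook out the rosebud tray and clamp it

### The job

Take the hooked rod off its rest, reach it under the ledge of the drying stand, catch the steel eye of the sliding tray and pull the tray out as far as it goes, without touching the tray by hand until it is out. Then flip the tray's cam lever down flat to clamp it, and lay the rod back in its rest the way it lay before. Leave the jar, the cup and the pot where they stand.

Things in the scene. Friction and masses are not known exactly. Their poses are not given: they have to be found in the camera images.
- stand: Low plywood stand, fixed. Sizes in mm: ledge 150 deep (x), 300 wide, underside 85 and top 97 above the table, on two side panels (inner faces y +-138). Origin on the table under the middle of the ledge's front edge; -x points out towards the robot, z up. A rail 30 wide, 10 high runs along x from -95 to 295. Three pots, up to 50 high, stand fast on the ledge, 70 or more behind its front edge.
- hook: Loose hooked rod, 100 g. Sizes in mm: origin at the middle of its dark wooden handle, 136 long (x), 14 wide (y), 18 high (z); grip it there across its width. A steel shaft of 6 diameter runs along +x to x = 155, where it turns straight down: the hook, a pin of 6 diameter whose round end reaches 31 below the shaft's axis.
- hook_tip (a point): centre of the round end of the hook's pin, at (155, 0, -28) mm in the rod's frame; the pin's radius is 3 mm
- rest: Fixed wooden rest; origin on the table, x along the rod, z up. Sizes in mm: base 160 x 70 x 10; two notched cradles at x = +-52 (12 thick, 92 clear between, 67 high). The handle lies across both, its origin over the rest's (within 8) at height 50, the hook hanging down at the rest's +x end. Notches 20 wide (3 play each side), mouth flared, floor at height 41.
- tray: Plywood tray sliding on the rail, at first under the ledge. Sizes in mm: origin at table height straight below the eye, axes as the stand's, on the stand's centre line at stand x = 80 minus travel. Board x 22 to 172, 130 wide, z 12 to 22. Nine dark clay rosebuds stuck on it, 33 across, tops at 44, in rows at x = 47, 97, 147 and y = -42, 0, 42.
- eye (a point): Middle of the steel eye on the tray's front: a flat level ring, hole 30 mm diameter, wire 6 mm thick, its middle 28 mm above the table; open from above and below, so the hook drops in from above.
- carriage (a joint): travel of the tray towards the stand's -x, m: 0 right in (eye 80 mm behind the ledge's front edge), 0.15 at its end stop (eye 70 mm in front of it). Starts at 0 to 0.03, moves with about 2.5 N of friction and stays where it is left.
- lever (a joint): angle of the cam lever, rad: 0 upright (open; starts at 0 to 0.25), 1.45 flat and stopped (clamped). It stays where it is left; friction about 0.06 N m.
- lever_tip (a point): Outer end of the cam lever, a steel blade 16 mm wide (x), 8 thick, 45 long from its pivot. The pivot is at (22, 85, 32) mm in the tray's frame, axis along x: upright at 0, it falls outwards to the tray's +y. Its cam, radius 9 mm, sits between two cheeks that reach 42 mm above the table.
- jar: amber glass jar, 60 mm across, 85 mm high, origin under its centre; bystander
- cup: white cup, 70 mm across, 75 mm high, origin under its centre; bystander
- clay_pot: small terracotta pot, 66 mm across, 55 mm high, origin under its centre; bystander
Mind the look-alikes: they are no part of the job. Several things have the shape of the hook; the one meant has the colours described above. There is more than one size of the rest; the job needs the largest.

How it is judged:
By the outcome, as a careful person would: the job done as asked, in the order asked, and still so for the second after the job is handed in, with the robot touching nothing.
It also fails if it takes over 64 s, if anything falls off the work surface, if the arm or the gripper's body presses on something with over 40 N, if the wrist force passes 120 N, or if a joint passes its speed limit or range.

### The arm

A 7-joint arm with a two-finger parallel gripper is mounted at the origin on the work surface. World frame = base frame: x ahead of the robot, y to its left, z up, the work surface at z = 0. Lengths are in m, angles in rad, forces in N, time in s.
With the tool pointing down it reaches from about 0.35 to 0.9 m from the base axis. Payload 8.1 kg.
Tool frame: the origin (TCP) lies at the very end of the fingers, on their centre line; the grasp point (between the pads) lies 19 mm behind it (arm.tcp_to_grasp is the z of the grasp point in the tool frame, in m); z points along the fingers, y is the line along which they close (so a half turn about z gives the same grasp; the last joint's range is limited). The gripper opens to 92 mm and grips with 3 to 60 N. Pads are 19 mm wide; open, the fingers measure 130 mm over their backs; the gripper's body (75 mm by 190 mm) begins 47 mm behind the grasp point.
Start: joints at [1.07, 0.434, 0.025, 1.573, -0.012, 1.134, -0.075], TCP at [0.242, -0.576, 0.227] pointing down, gripper open.
Joint ranges: [-2.62, 2.62], [-0.44, 2.09], [-1.27, 1.32], [0.08, 2.57], [-1.32, 4.46], [0.12, 2], [-2.74, 2.74]. Speed limits (rad/s): [2.22, 2.22, 3.01, 3.01, 3.14, 3.14, 3.14].

### API

Orientations are given as a rotation vector (axis times angle).
In Python, from cell import readout, vision, sign_off, arm gives the robot as it stands. The module is installed in compiled form; this text tells all that it offers.
- The arm moves only by the shell command python3 -m creep 'ROWS' [FORCE]. ROWS is JSON, a list of rows, each a list of 5 numbers: the shift along the tool's x, y, z in units of 4 cm (1.0 is 4 cm), then the turn about the tool's z in units of 4 degrees (1.0 is 4 degrees), then the opening, from 0 (shut) to 1 (fully open). A call has 1 to 12 rows; each row shifts and turns the commanded pose from where the row before left it, along the tool's axes as they then stand; what a row does not reach is not made up. A row lasts 1/8 s, in which the tool goes at most 62.5 mm and 10.7 degrees, less where a joint would pass 70% of its speed; a pose out of reach is approached as far as the arm can. A call with a number of a shift or a turn outside -1 to 1 is refused whole. A call with a gripper value outside its range is refused whole. The fingers move at their own pace and stop on an object; FORCE is the grip in N (left out, the last holds). Time passes only in rows, so rows that do not move let the fingers close. It gives the time, the measured TCP pose, the force, the opening and the grip force at its end, in the units of the state.
- readout.observe(): the state, without advancing time (a new reading comes with each control period).
- vision.get_image(name): name is "scene" or "top"; returns a dict with "pixels" (420x560x3 uint8, blue, green, red), "z_map" (420x560 float32, m along the optical axis (not along the pixel's ray), 0 where there is no reading), "camera_matrix" (3x3 intrinsics, pixels), "k1" (the pictures are not rectified: a ray, as slopes to the right and down, at radius r is drawn at 1 + k1 r^2 times it, then the intrinsics apply), "position" and "rotation" of the camera in the world. Camera axes: x right, y up, looking along -z (the intrinsics and any distortion apply to the point x, -y, -z); pixel columns grow to the right and rows downward; lengths in m; the calibration is good to about 2 mm. A picture is of the moment at which its call begins.
- sign_off(): hands the job in; it is judged then, once.
The state is a dict: "clock": time; "joints": joint angles; "dq": joint speeds; "joint_efforts": joint torques, N m; "position": TCP position; "ee_rot": TCP orientation; "force": force on the tool from outside, world axes, zero at the start; "ft_torque": the same for the moment, N m; "width": opening from 0.0 (shut) to 1.0 (fully open); "gripper_force": force on a finger pad.
Only numpy, scipy, OpenCV 4.12 (cv2) and the standard library are available. Lean on these libraries where they do the work, as an engineer would, in place of code of your own. Each camera call takes 0.05 s, during which the arm holds its last target. There are 200 camera calls.

## Working session

There is one attempt and no reset: what is moved stays moved. The work goes in short steps, Python scripts to look and compute and a shell command to move; the robot and the scene stay as the last step left them, time stands still between calls to the robot, and variables do not carry over. Pictures are saved under pics/ and viewed, at most 13 in all, crops included, and the job is handed in when it is done.

```bash
mkdir -p pics
cat > h.py <<'E'
import numpy as np, cv2, pickle
from cell import readout, vision
def grab(name):
    d=vision.get_image(name); pickle.dump(d,open(f'pics/{name}.pkl','wb')); return d
def load(name): return pickle.load(open(f'pics/{name}.pkl','rb'))
def pt(d,u,v,z=None):
    """world point of pixel: by depth, or by intersect with height z"""
    K=np.array(d['camera_matrix']);k=d['k1']
    p=np.array([(u-K[0,2])/K[0,0],(v-K[1,2])/K[1,1]])
    q=p.copy()
    for _ in range(20): q=p/(1+k*(q@q))
    r=np.array([q[0],-q[1],-1.]); R=np.array(d['rotation']); o=np.array(d['position'])
    w=R@r
    if z is None:
        s=np.array(d['z_map'])[int(round(v)),int(round(u))]
    else: s=(z-o[2])/w[2]
    return o+s*w
def proj(d,P):
    K=np.array(d['camera_matrix']);c=np.array(d['rotation']).T@(np.array(P)-np.array(d['position']))
    q=np.array([c[0],-c[1]])/-c[2]; q=q*(1+d['k1']*(q@q))
    return K[0,0]*q[0]+K[0,2],K[1,1]*q[1]+K[1,2]
def crop(d,name,u0,v0,u1,v1,f):
    cv2.imwrite('pics/'+name,cv2.resize(d['pixels'][v0:v1,u0:u1],None,fx=f,fy=f,interpolation=cv2.INTER_CUBIC))
E
python3 - <<'E'
from h import *
for n in('top','scene'):
    d=grab(n); cv2.imwrite(f'pics/{n}0.png',d['pixels']); print(n,d['position'],np.round(d['rotation'],3).tolist(),d['k1'],np.round(d['camera_matrix'],1).tolist())
print(readout.observe())
E
```

```text
top [ 0.19104022 -0.07306731  1.64844542] [0.157, -0.161, -1.611] 0.052550581284969734 [[539.9, 0.0, 277.3], [0.0, 539.9, 210.6], [0.0, 0.0, 1.0]]
scene [1.02414343 0.64258955 1.06390275] [0.292, 0.926, 2.353] -0.018943636457550043 [[431.0, 0.0, 284.7], [0.0, 431.0, 214.1], [0.0, 0.0, 1.0]]
{'clock': 0.1, 'joints': array([ 1.07044011,  0.43514831,  0.02498643,  1.57398966, -0.01159056,
        1.13399766, -0.07509163]), 'dq': array([-0.00017822, -0.00239153,  0.0005966 , -0.00109283,  0.00036941,
       -0.00093912,  0.00088047]), 'joint_efforts': array([ 2.85215145e-03, -6.69125962e+01,  9.87839475e-01, -3.15147328e+01,
       -6.04432868e-02,  3.73866025e-02, -3.44138346e-05]), 'position': array([ 0.24186201, -0.57581774,  0.22603307]), 'ee_rot': array([-3.07838010e+00, -6.20314098e-01,  6.48953283e-04]), 'force': array([-0.38833777, -0.23451244, -0.15536735]), 'ft_torque': array([0.00505935, 0.03119688, 0.03096559]), 'gripper_force': 0.0, 'width': 1.0004987466187856}
```

```bash
sed -i "s/R=np.array(d\['rotation'\])/R=cv2.Rodrigues(np.array(d['rotation'],float))[0]/; s/np.array(d\['rotation'\]).T/cv2.Rodrigues(np.array(d['rotation'],float))[0].T/" h.py; grep -n Rodr h.py
```

```text
12:    r=np.array([q[0],-q[1],-1.]); R=cv2.Rodrigues(np.array(d['rotation'],float))[0]; o=np.array(d['position'])
19:    K=np.array(d['camera_matrix']);c=cv2.Rodrigues(np.array(d['rotation'],float))[0].T@(np.array(P)-np.array(d['position']))
```

View pics/top0.png

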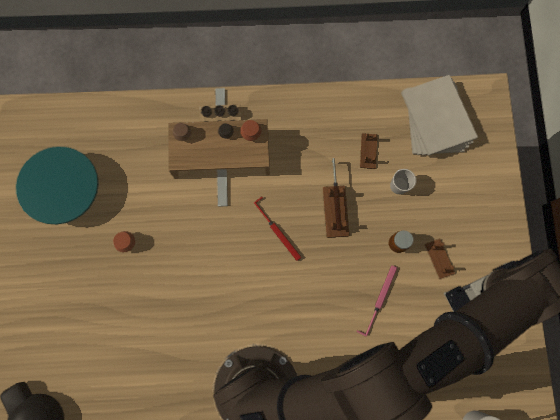

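View pics/scene0.png

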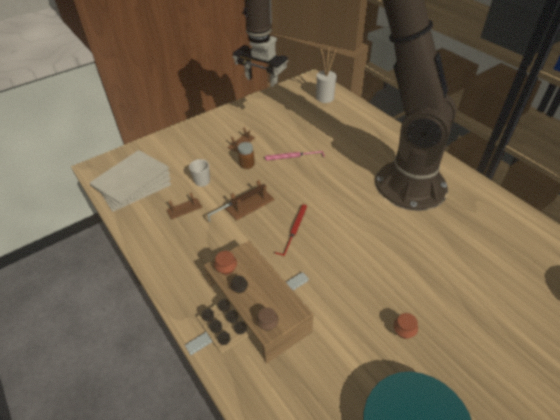

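Run:
```python
from h import *
d=load('top'); 
a=cv2.resize(d['pixels'][145:245,300:400],None,fx=4,fy=4,interpolation=2)
b=cv2.resize(d['pixels'][80:215,155:290],(400,400),interpolation=2)
cv2.imwrite('pics/c1.png',np.hstack([a,b]))
```

```text
(no output)
```

View pics/c1.png

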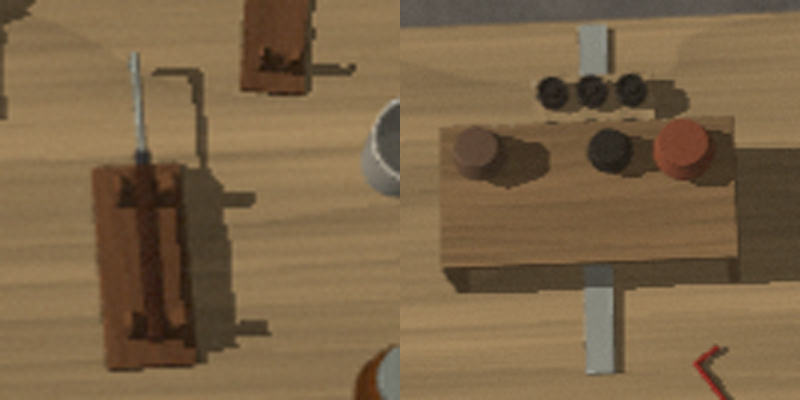

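```bash
cat > m.py <<'E'
from h import *
d=load('top')
A=lambda u,v,z:pt(d,300+u/4,145+v/4,z)
B=lambda u,v,z:pt(d,155+u/2.963,80+v/2.963,z)
f=lambda n,p:print(n,np.round(p,4))
c=[A(93,168,.01),A(183,165,.01),A(198,362,.01),A(105,370,.01)]
for p in c:f('rest',p)
f('ctr',np.mean(c,0)); a=(c[0]+c[1]-c[2]-c[3])/2; f('len/ang',[np.linalg.norm(a),np.degrees(np.arctan2(a[1],a[0]))])
b=(c[0]+c[3]-c[1]-c[2])/2;f('wid/ang',[np.linalg.norm(b),np.degrees(np.arctan2(b[1],b[0]))-90])
t=A(134,53,.053);h0=A(155,342,.059);h1=A(144,165,.059);f('tip',t);f('back',h0);f('front',h1);v=t-h0;f('rod',[np.linalg.norm(v),np.degrees(np.arctan2(v[1],v[0]))])
f('depth h', pt(d,300+150/4,145+250/4))
c=[B(442,265,.097),B(737,257,.097),B(733,116,.097),B(441,126,.097)]
for p in c:f('ledge',p)
x=(c[1]-c[0]+c[2]-c[3])/2;f('wid,ang',[np.linalg.norm(x),np.degrees(np.arctan2(x[1],x[0]))+90])
x=(c[3]-c[0]+c[2]-c[1])/2;f('dep,ang',[np.linalg.norm(x),np.degrees(np.arctan2(x[1],x[0]))])
f('frontmid',(c[0]+c[1])/2)
r0=B(601,373,.01);r1=B(593,25,.01);f('rail',r0);f('rail',r1);x=r1-r0;f('len,ang',[np.linalg.norm(x),np.degrees(np.arctan2(x[1],x[0]))])
for u,v in((553,92),(592,91),(631,90)):f('bud',B(u,v,.044))
E
python3 m.py
```

```text
rest [ 0.5934 -0.2312  0.01  ]
rest [ 0.5925 -0.3014  0.01  ]
rest [ 0.4369 -0.3018  0.01  ]
rest [ 0.434  -0.2303  0.01  ]
ctr [ 0.5142 -0.2662  0.01  ]
len/ang [ 0.1575 -0.0918]
wid/ang [0.0709 0.8148]
tip [ 0.6722 -0.2642  0.053 ]
back [ 0.4461 -0.2642  0.059 ]
front [ 0.5819 -0.2652  0.059 ]
rod [ 0.2262 -0.003 ]
depth h [ 0.5163 -0.2654  0.058 ]
ledge [ 0.6285 -0.1695  0.097 ]
ledge [ 0.6226 -0.4651  0.097 ]
ledge [ 0.7714 -0.4744  0.097 ]
ledge [ 0.7754 -0.1766  0.097 ]
wid,ang [ 0.2967 -0.9528]
dep,ang [ 0.1481 -3.1828]
frontmid [ 0.6255 -0.3173  0.097 ]
rail [ 0.5283 -0.3343  0.01  ]
rail [ 0.9159 -0.3543  0.01  ]
len,ang [ 0.3881 -2.9568]
bud [ 0.8275 -0.3008  0.044 ]
bud [ 0.8266 -0.3421  0.044 ]
bud [ 0.8256 -0.3833  0.044 ]
```

```bash
sed -i 's/155+u/155+(u-400)/' m.py; python3 m.py | sed -n '/ledge/,$p'
```

```text
ledge [0.647  0.2315 0.097 ]
ledge [ 0.6418 -0.0645  0.097 ]
ledge [ 0.7914 -0.0668  0.097 ]
ledge [0.7941 0.2313 0.097 ]
wid,ang [ 0.2971 -0.7611]
dep,ang [ 0.1484 -0.5009]
frontmid [0.6444 0.0835 0.097 ]
rail [0.5478 0.0836 0.01  ]
rail [0.9367 0.0818 0.01  ]
len,ang [ 0.3889 -0.2677]
bud [0.8474 0.123  0.044 ]
bud [0.8467 0.0817 0.044 ]
bud [0.846  0.0403 0.044 ]
```

```bash
cat > g.py <<'E'
import sys
from h import *
def st(): 
    s=readout.observe(); R=cv2.Rodrigues(s['ee_rot'])[0]
    return s,R
if __name__=='__main__':
    s,R=st(); x=[float(a) for a in sys.argv[1:4]]
    yaw=np.degrees(np.arctan2(R[1,0],R[0,0]))
    print('t',round(s['clock'],2),'pos',s['position'].round(4),'yaw',yaw.round(2),'z',R[:,2].round(3),'F',s['force'].round(1),'w',round(s['width'],3),'gf',round(s['gripper_force'],1))
    if x: print('units',(R.T@(np.array(x)-s['position'])/.04).round(2),'turn to 0:',(yaw/4).round(2))
E
python3 -m creep '[[0,0,0,0.95,1],[0,0,0,0.95,1],[0,0,0,0.95,1],[0,0,0,0.95,1],[0,0,0,0.95,1],[0,0,0,0.95,1],[0,0,0,0,1]]' 40; python3 g.py .514 -.265 .12
python3 -c "
from h import *
d=load('top')
for p in((258,199),(275,222),(298,258)):print(pt(d,*p,.015).round(3))"
```

```text
clock: 0.98
position: [0.2421, -0.5759, 0.2263]
ee_rot: [-3.141, -0.0, 0.001]
force: [1.0, 0.0, -0.5]
width: 0.998
gripper_force: 0.0
t 0.97 pos [ 0.2421 -0.5759  0.2263] yaw 0.01 z [-0.     0.001 -1.   ] F [ 1.   0.  -0.5] w 0.998 gf 0.0
units [ 6.8  -7.77  2.66] turn to 0: 0.0
[ 0.563 -0.026  0.015]
[ 0.489 -0.076  0.015]
[ 0.375 -0.14   0.015]
```

```bash
python3 -m creep '[[0.68,-0.78,0,0,1],[0.68,-0.78,0,0,1],[0.68,-0.78,0,0,1],[0.68,-0.78,0,0,1],[0.68,-0.78,0,0,1],[0.68,-0.78,0,0,1],[0.68,-0.77,0,0,1],[0.68,-0.77,0,0,1],[0.68,-0.77,0,0,1],[0.68,-0.77,0,0,1],[0,0,0.9,0,1],[0,0,0.6,0,1]]'; python3 -m creep '[[0,0,0,0,1],[0,0,0,0,1]]' ; python3 g.py .514 -.265 .031
python3 - <<'E'
from h import *
d=grab('scene'); u,v=proj(d,[.51,-.265,.05]); u,v=int(u),int(v); print(u,v); crop(d,'s1.png',u-80,v-60,u+80,v+60,5)
E
```

```text
clock: 2.48
position: [0.5141, -0.265, 0.1653]
ee_rot: [-3.141, -0.005, 0.002]
force: [0.2, 0.1, -0.1]
width: 0.999
gripper_force: 0.0
clock: 2.72
position: [0.5146, -0.2662, 0.1677]
ee_rot: [3.141, 0.0, 0.002]
force: [0.3, -0.8, -0.0]
width: 0.997
gripper_force: 0.0
t 2.73 pos [ 0.5146 -0.2662  0.1677] yaw 0.01 z [ 0.001 -0.    -1.   ] F [ 0.3 -0.8 -0. ] w 0.997 gf 0.0
units [-0.02 -0.03  3.42] turn to 0: 0.0
250 193
```

View pics/s1.png

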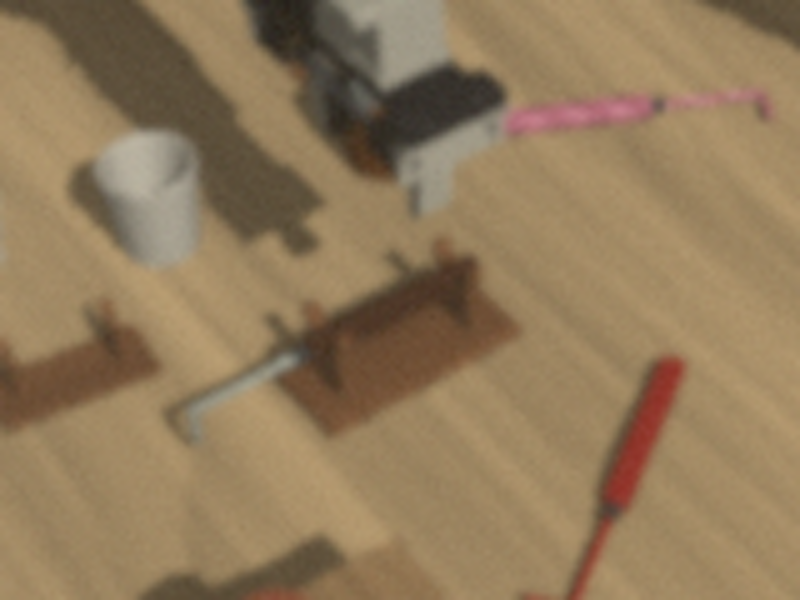

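```bash
python3 -c "
from h import *
d=load('scene')
F=lambda u,v,z:print(pt(d,170+u/5,133+v/5,z).round(4))
F(303,357,.05);F(478,265,.055);F(183,412,.052);F(193,436,.022)
F(333,436,.01);F(521,330,.01)
for P in([.446,-.265,.05],[.669,-.265,.05],[.582,-.265,.05]): u,v=proj(d,P);print(((u-170)*5,(v-133)*5))
"
```

```text
[ 0.5905 -0.2591  0.05  ]
[ 0.4518 -0.2572  0.055 ]
[ 0.6785 -0.2619  0.052 ]
[ 0.6736 -0.2662  0.022 ]
[ 0.5957 -0.2209  0.01  ]
[ 0.4397 -0.2261  0.01  ]
(np.float64(478.7756610351272), np.float64(260.4787464233189))
(np.float64(194.08126393381593), np.float64(404.7270908972928))
(np.float64(309.32632788394403), np.float64(346.3156061153069))
```

```bash
python3 -m creep '[[0,0,0.9,0,1],[0,0,0.9,0,1],[0,0,0.9,0,1],[0,0,0.5,0,1],[0,0,0.2,0,1],[0,0,0,0,1],[0,0,0,0,0],[0,0,0,0,0],[0,0,0,0,0],[0,0,0,0,0],[0,0,0,0,0],[0,0,0,0,0]]' 45; python3 g.py .514 -.265 .031
```

```text
clock: 4.28
position: [0.5142, -0.2659, 0.0307]
ee_rot: [3.142, -0.0, -0.0]
force: [-0.2, -0.3, -0.0]
width: 0.396
gripper_force: 0.0
t 4.28 pos [ 0.5142 -0.2659  0.0307] yaw -0.01 z [-0. -0. -1.] F [-0.2 -0.3 -0. ] w 0.396 gf 0.0
units [-0.   -0.02 -0.01] turn to 0: -0.0
```

```bash
python3 -m creep '[[0,0,0,0,0],[0,0,0,0,0],[0,0,0,0,0],[0,0,0,0,0],[0,0,0,0,0],[0,0,0,0,0]]'
```

```text
clock: 5.03
position: [0.5141, -0.2659, 0.0307]
ee_rot: [-3.142, 0.0, 0.0]
force: [0.1, 0.3, -0.3]
width: 0.148
gripper_force: 45.0
```

```bash
python3 -m creep '[[0,0,-0.5,0,0],[0,0,-0.9,0,0],[0,0,-0.9,0,0],[-0.6,0,-0.5,0,0],[-0.9,0,0,0,0],[-0.5,0,0,0,0],[0,0,0,0,0],[0,0,0,0,0]]'; python3 g.py .44 .083 .12
python3 - <<'E'
from h import *
d=grab('top'); u,v=proj(d,[.57,-.265,.12]); u,v=int(u),int(v); print(u,v)
e=grab('scene'); a,b=proj(e,[.57,-.265,.12]); a,b=int(a),int(b); print(a,b)
f=lambda d,u,v:cv2.resize(d['pixels'][v-50:v+50,u-50:u+50],None,fx=4,fy=4,interpolation=2)
cv2.imwrite('pics/r1.png',np.hstack([f(d,u,v),f(e,a,b)]))
E
```

```text
clock: 6.02
position: [0.4351, -0.2659, 0.1429]
ee_rot: [3.141, 0.0, 0.001]
force: [-0.6, -0.6, -1.1]
width: 0.147
gripper_force: 45.0
t 6.03 pos [ 0.4351 -0.2659  0.1429] yaw 0.0 z [ 0.001 -0.    -1.   ] F [-0.6 -0.6 -1.1] w 0.147 gf 45.0
units [ 0.12 -8.72  0.57] turn to 0: 0.0
338 185
232 185
```

View pics/r1.png

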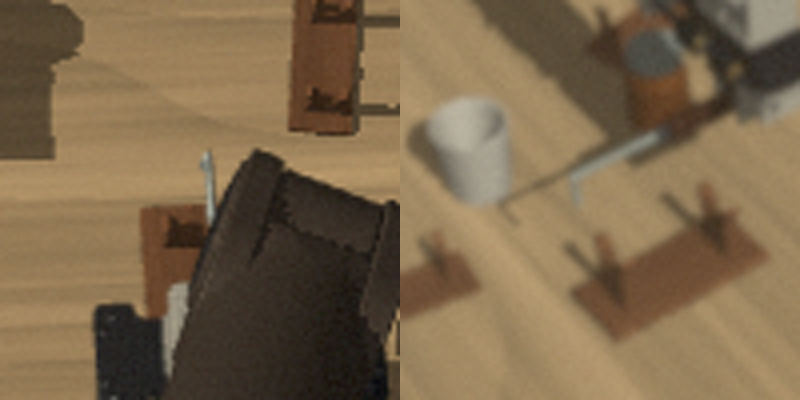

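```bash
python3 -c "
from h import *
d=load('top');e=load('scene')
print(pt(d,339.5,173,.165),pt(e,182+43,135+177/4,.162),pt(e,182+44,135+206/4,.132), pt(e,182+66,135+133/4,.166))
print(pt(e,182+(575-400)/4,135+290/4,.01),pt(e,182+(618-400)/4,135+342/4,.01))
"
```

```text
[ 0.59407265 -0.26487507  0.165     ] [ 0.5952968  -0.26243883  0.162     ] [ 0.59593831 -0.26179429  0.132     ] [ 0.51272413 -0.25842746  0.166     ]
[ 0.594213   -0.29216343  0.01      ] [ 0.5967008  -0.21992573  0.01      ]
```

```bash
python3 -m creep '[[0,-0.87,0,0,0],[0,-0.87,0,0,0],[0,-0.87,0,0,0],[0,-0.87,0,0,0],[0,-0.87,0,0,0],[0,-0.87,0,0,0],[0,-0.87,0,0,0],[0,-0.87,0,0,0],[0,-0.87,0,0,0],[0,-0.87,0,0,0],[0,0,0,0,0],[0,0,0,0,0]]'; python3 -m creep '[[0,0,0.8,0,0],[0,0,0.8,0,0],[0,0,0.6,0,0],[0,0,0,0,0],[0,0,0,0,0]]'; python3 g.py .544 .083 .055
python3 - <<'E'
from h import *
d=grab('top'); u,v=proj(d,[.6,.083,.07]); u,v=int(u),int(v); print(u,v)
e=grab('scene'); a,b=proj(e,[.6,.083,.07]); a,b=int(a),int(b); print(a,b)
f=lambda d,u,v:cv2.resize(d['pixels'][v-50:v+50,u-50:u+50],None,fx=4,fy=4,interpolation=2)
cv2.imwrite('pics/r2.png',np.hstack([f(d,u,v),f(e,a,b)]))
E
```

```text
clock: 7.62
position: [0.4345, 0.082, 0.1426]
ee_rot: [3.141, 0.0, -0.0]
force: [0.3, 0.0, -0.6]
width: 0.147
gripper_force: 45.0
clock: 8.25
position: [0.4348, 0.0817, 0.0554]
ee_rot: [3.142, -0.002, 0.001]
force: [-0.1, 0.8, -0.9]
width: 0.145
gripper_force: 45.0
t 8.25 pos [0.4348 0.0817 0.0554] yaw -0.07 z [ 0.001 -0.    -1.   ] F [-0.1  0.8 -0.9] w 0.145 gf 45.0
units [ 2.73 -0.04  0.01] turn to 0: -0.02
220 184
291 270
```

View pics/r2.png

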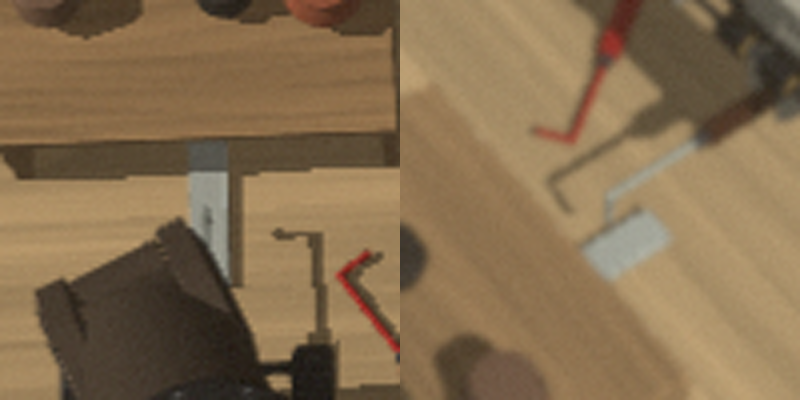

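```bash
python3 -c "
from h import *
d=load('top')
print(pt(d,170+207/4,134+205/4,.077),pt(d,170+209.5/4,134+205/4,.01))"
python3 -m creep '[[0.5,0,0,0,0],[0.7,0,0,0,0],[0.7,0,0,0,0],[0.6,-0.04,0,0,0],[0.23,0,0,0,0],[0,0,0,0,0],[0,0,0,0,0]]'; python3 g.py .5437 .083 .032
```

```text
[0.59656443 0.07881108 0.077     ] [0.61376425 0.08333678 0.01      ]
clock: 9.22
position: [0.5424, 0.0836, 0.0548]
ee_rot: [3.141, -0.0, -0.001]
force: [-0.2, 0.0, -0.8]
width: 0.147
gripper_force: 45.0
t 9.22 pos [0.5424 0.0836 0.0548] yaw -0.0 z [-0.001 -0.    -1.   ] F [-0.2  0.  -0.8] w 0.147 gf 45.0
units [0.03 0.02 0.57] turn to 0: -0.0
```

```bash
python3 -m creep '[[0,0,0.3,0,0],[0,0,0.15,0,0],[0,0,0.12,0,0],[0,0,0,0,0],[0,0,0,0,0]]'; python3 g.py .5437 .083 .032
```

```text
clock: 9.85
position: [0.5435, 0.0838, 0.032]
ee_rot: [3.142, -0.0, 0.0]
force: [-1.1, -0.2, -1.3]
width: 0.146
gripper_force: 45.0
t 9.85 pos [0.5435 0.0838 0.032 ] yaw -0.01 z [ 0. -0. -1.] F [-1.1 -0.2 -1.3] w 0.146 gf 45.0
units [ 0.    0.02 -0.  ] turn to 0: -0.0
```

```bash
python3 -m creep '[[-0.2,0,0,0,0],[-0.2,0,0,0,0],[-0.2,0,0,0,0],[-0.2,0,0,0,0]]'; python3 -m creep '[[-0.3,0,0,0,0],[-0.3,0,0,0,0],[-0.3,0,0,0,0],[-0.3,0,0,0,0],[-0.3,0,0,0,0],[-0.3,0,0,0,0],[-0.3,0,0,0,0]]'; python3 g.py .407 .083 .032
```

```text
clock: 10.35
position: [0.5112, 0.0838, 0.0321]
ee_rot: [-3.141, 0.0, -0.001]
force: [4.5, -0.3, -0.8]
width: 0.147
gripper_force: 45.0
clock: 11.22
position: [0.4267, 0.0838, 0.0319]
ee_rot: [-3.142, 0.0, -0.0]
force: [3.2, 0.9, -1.1]
width: 0.147
gripper_force: 45.0
t 11.22 pos [0.4267 0.0838 0.0319] yaw -0.01 z [ 0.  0. -1.] F [ 3.2  0.9 -1.1] w 0.147 gf 45.0
units [-0.49  0.02 -0.  ] turn to 0: -0.0
```

Caught and dragging at about 3 N. On to the stop in small steps.

```bash
python3 -m creep '[[-0.15,0,0,0,0],[-0.15,0,0,0,0],[-0.1,0,0,0,0]]';python3 -m creep '[[-0.06,0,0,0,0],[-0.06,0,0,0,0]]';python3 -m creep '[[-0.05,0,0,0,0],[-0.05,0,0,0,0]]'
```

```text
clock: 11.6
position: [0.4113, 0.0838, 0.0319]
ee_rot: [-3.142, 0.0, -0.0]
force: [3.1, 0.8, -1.9]
width: 0.146
gripper_force: 45.0
clock: 11.85
position: [0.4067, 0.0838, 0.0319]
ee_rot: [-3.142, 0.0, -0.0]
force: [2.4, 0.9, -1.4]
width: 0.153
gripper_force: 45.0
clock: 12.1
position: [0.4035, 0.084, 0.0321]
ee_rot: [-3.141, 0.001, -0.003]
force: [7.8, -0.7, -2.6]
width: 0.146
gripper_force: 45.0
```

```bash
python3 -m creep '[[-0.05,0,0,0,0],[-0.05,0,0,0,0],[0,0,0,0,0]]'
```

```text
clock: 12.48
position: [0.4034, 0.0847, 0.0329]
ee_rot: [-3.139, 0.002, -0.013]
force: [14.9, 0.4, -5.9]
width: 0.149
gripper_force: 45.0
```

```bash
python3 -m creep '[[0.2,0,0,0,0],[0.19,0,0,0,0],[0,0,0,0,0],[0,0,0,0,0]]'; python3 -m creep '[[0,0,-0.3,0,0],[0,0,-0.5,0,0],[0,0,-0.7,0,0],[0,0,0,0,0],[0,0,0,0,0]]'; python3 g.py .47 .15 .06
python3 - <<'E'
from h import *
d=grab('top'); u,v=proj(d,[.6,.12,.05]); u,v=int(u),int(v); print(u,v)
e=grab('scene'); a,b=proj(e,[.6,.12,.05]); a,b=int(a),int(b); print(a,b)
f=lambda d,u,v:cv2.resize(d['pixels'][v-50:v+50,u-50:u+50],None,fx=4,fy=4,interpolation=2)
cv2.imwrite('pics/r3.png',np.hstack([f(d,u,v),f(e,a,b)]))
E
```

```text
clock: 12.98
position: [0.4135, 0.0835, 0.0317]
ee_rot: [3.141, -0.0, -0.002]
force: [-0.4, 0.0, -1.2]
width: 0.152
gripper_force: 45.0
clock: 13.6
position: [0.414, 0.0836, 0.0919]
ee_rot: [3.142, -0.0, 0.0]
force: [-0.4, 0.3, -1.0]
width: 0.148
gripper_force: 45.0
t 13.6 pos [0.414  0.0836 0.0919] yaw -0.02 z [ 0. -0. -1.] F [-0.4  0.3 -1. ] w 0.148 gf 45.0
units [ 1.4  -1.66  0.8 ] turn to 0: -0.0
209 186
299 283
```

View pics/r3.png

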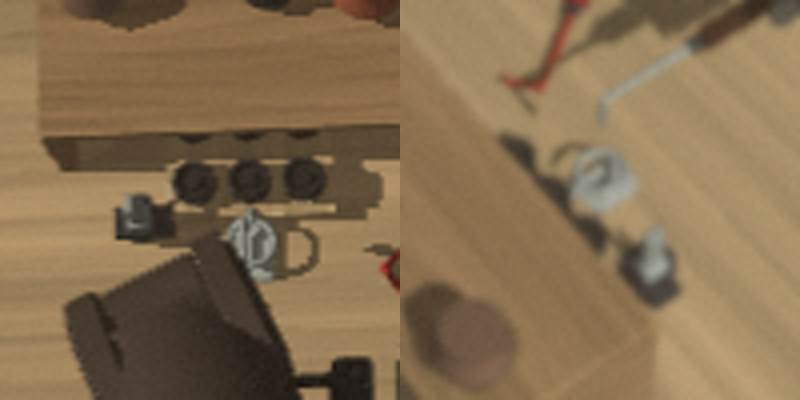

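```bash
python3 -c "
from h import *
d=load('top');e=load('scene')
T=lambda u,v,z:print('T',pt(d,159+u/4,136+v/4,z).round(4))
S=lambda u,v,z:print('S',pt(e,249+(u-400)/4,233+v/4,z).round(4))
T(250,242,.028);T(252,212,.114)
for u in(194,250,304):T(u,181,.044)
T(135,205,.077);T(147,222,.032);T(137,220,.042)
S(604,180,.028);S(603,103,.111);S(602,122,.08);S(655,235,.077);S(655,285,.032)
for z,y in((.077,.168),(.032,.168),(.077,.179)):
  a=proj(d,[.594,y,z]);b=proj(e,[.594,y,z]);print([(a[0]-159)*4,(a[1]-136)*4,(b[0]-249)*4+400,(b[1]-233)*4])
"
```

```text
T [0.5736 0.0852 0.028 ]
T [0.5757 0.0748 0.114 ]
T [0.6197 0.1253 0.044 ]
T [0.6177 0.0824 0.044 ]
T [0.6158 0.0411 0.044 ]
T [0.5944 0.1656 0.077 ]
T [0.5921 0.1634 0.032 ]
T [0.5915 0.1696 0.042 ]
S [0.5767 0.0941 0.028 ]
S [0.5742 0.0876 0.111 ]
S [0.5703 0.0822 0.08  ]
S [0.5977 0.1753 0.077 ]
S [0.6034 0.185  0.032 ]
[np.float64(131.79225157762357), np.float64(205.64478700231803), np.float64(652.456168663371), np.float64(224.70095999449654)]
[np.float64(141.0218599646778), np.float64(219.80833034479508), np.float64(650.0786389123255), np.float64(260.55314297461155)]
[np.float64(117.05269878651438), np.float64(206.30043763325364), np.float64(662.8248992629967), np.float64(235.90964718950636)]
```

```bash
python3 -m creep '[[0,-0.8,0,0,0],[0,-0.96,0,0,0],[0.7,0,0,0,0],[0.8,0,0,0,0],[0,0,0,0,0],[0,0,0,0,0]]'; python3 -m creep '[[0,0,0.4,0,0],[0,0,0.5,0,0],[0,0,0.25,0,0],[0,0,0,0,0],[0,0,0,0,0]]'; python3 g.py .474 .154 .045
python3 - <<'E'
from h import *
e=grab('scene'); a,b=proj(e,[.6,.16,.05]); a,b=int(a),int(b); print(a,b)
crop(e,'r4.png',a-50,b-40,a+50,b+40,7)
E
```

```text
clock: 14.45
position: [0.473, 0.1538, 0.091]
ee_rot: [3.141, -0.0, -0.004]
force: [-0.5, -0.6, -0.9]
width: 0.15
gripper_force: 45.0
clock: 15.08
position: [0.4744, 0.1543, 0.0464]
ee_rot: [-3.141, 0.0, -0.001]
force: [-0.8, 0.7, -0.4]
width: 0.146
gripper_force: 45.0
t 15.07 pos [0.4744 0.1543 0.0464] yaw -0.0 z [ 0.  0. -1.] F [-0.8  0.7 -0.4] w 0.146 gf 45.0
units [-0.01  0.01  0.04] turn to 0: -0.0
308 293
```

View pics/r4.png

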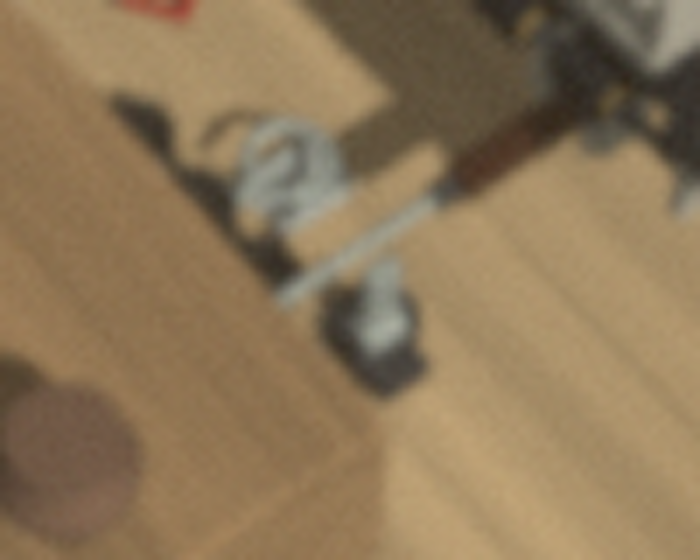

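```bash
python3 -m creep '[[0,-0.22,0,0,0],[0,-0.22,0,0,0],[0,-0.22,0,0,0],[0,0,0,0,0]]'; python3 -m creep '[[0,-0.17,0.1,0,0],[0,-0.18,0.12,0,0],[0,0,0,0,0]]';  python3 -m creep '[[0,-0.1,0.15,0,0],[0,-0.1,0.17,0,0],[0,0,0,0,0]]'
```

```text
clock: 15.62
position: [0.4742, 0.1817, 0.046]
ee_rot: [-3.141, -0.002, -0.0]
force: [0.7, -0.8, -1.0]
width: 0.149
gripper_force: 45.0
clock: 16.0
position: [0.4741, 0.1953, 0.0366]
ee_rot: [-3.141, -0.001, 0.001]
force: [0.6, -0.2, -0.6]
width: 0.15
gripper_force: 45.0
clock: 16.38
position: [0.4741, 0.2029, 0.0237]
ee_rot: [3.142, 0.001, -0.001]
force: [1.1, -0.7, -1.0]
width: 0.147
gripper_force: 45.0
```

```bash
python3 -m creep '[[0,0,0.06,0,0],[0,0,0,0,0]]'; python3 -m creep '[[0,0,0.06,0,0],[0,0,0,0,0]]'
python3 - <<'E'
from h import *
e=grab('scene'); a,b=proj(e,[.6,.18,.05]); a,b=int(a),int(b); print(a,b)
crop(e,'r5.png',a-50,b-40,a+50,b+40,7)
E
```

```text
clock: 16.62
position: [0.4742, 0.2027, 0.022]
ee_rot: [-3.141, -0.0, -0.0]
force: [-0.3, -0.9, 2.8]
width: 0.149
gripper_force: 45.0
clock: 16.88
position: [0.4743, 0.2027, 0.0195]
ee_rot: [-3.141, -0.0, -0.0]
force: [-1.9, 0.4, 3.2]
width: 0.151
gripper_force: 45.0
312 298
```

View pics/r5.png

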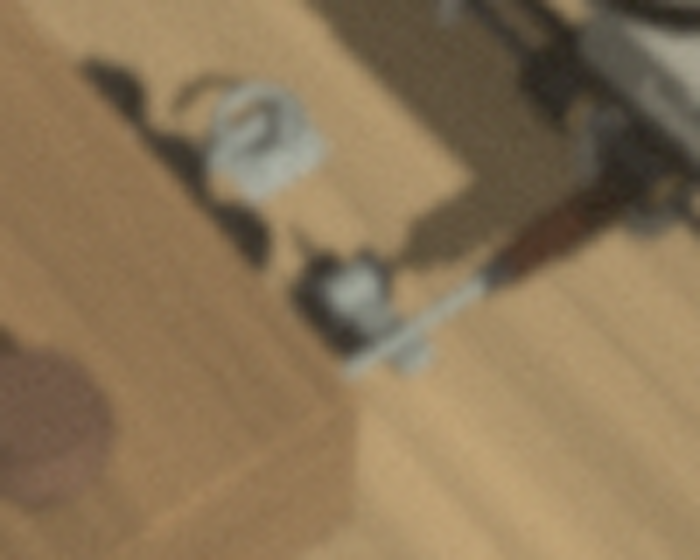

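```bash
python3 -m creep '[[0,0,0.05,0,0],[0,0,0,0,0]]'; python3 -m creep '[[0,0,0.05,0,0],[0,0,0,0,0]]'; python3 g.py
```

```text
clock: 17.18
position: [0.4744, 0.2026, 0.0175]
ee_rot: [-3.141, 0.0, -0.0]
force: [-0.7, 0.7, 2.7]
width: 0.142
gripper_force: 45.0
clock: 17.42
position: [0.4744, 0.2026, 0.0154]
ee_rot: [-3.142, 0.0, -0.0]
force: [0.0, 0.4, 3.3]
width: 0.152
gripper_force: 45.0
t 17.43 pos [0.4744 0.2026 0.0154] yaw -0.01 z [ 0.  0. -1.] F [0.  0.4 3.3] w 0.152 gf 45.0
```

```bash
python3 -m creep '[[0,0,-0.4,0,0],[0,0,-0.8,0,0],[0,0,-0.9,0,0],[0,0,-0.9,0,0],[0,0,-0.3,0,0],[0,0,0,0,0],[0,0,0,0,0]]'; python3 g.py
python3 - <<'E'
from h import *
d=grab('top'); u,v=proj(d,[.6,.17,.05]); u,v=int(u),int(v); print(u,v)
e=grab('scene'); a,b=proj(e,[.6,.17,.08]); a,b=int(a),int(b); print(a,b)
f=lambda d,u,v:cv2.resize(d['pixels'][v-40:v+40,u-40:u+40],None,fx=5,fy=5,interpolation=2)
cv2.imwrite('pics/r6.png',np.hstack([f(d,u,v),f(e,a,b)]))
E
```

```text
clock: 18.3
position: [0.4735, 0.202, 0.1463]
ee_rot: [3.14, -0.0, -0.003]
force: [0.6, -0.0, -0.8]
width: 0.15
gripper_force: 45.0
t 18.3 pos [0.4735 0.202  0.1463] yaw -0.02 z [-0.002 -0.001 -1.   ] F [ 0.6 -0.  -0.8] w 0.15 gf 45.0
192 187
310 290
```

View pics/r6.png

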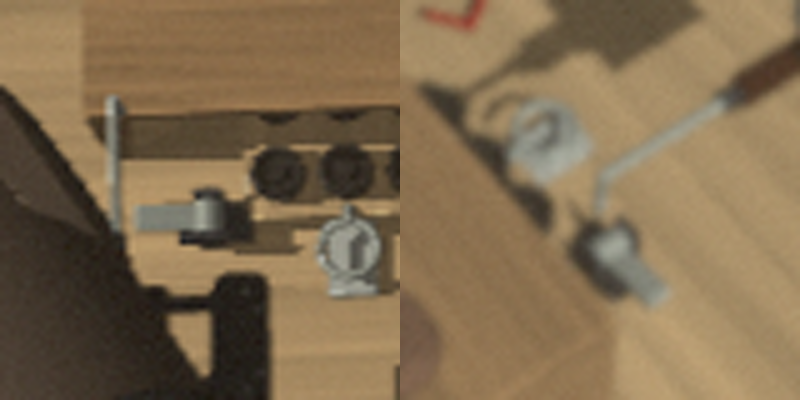

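```bash
python3 -c "
from h import *
d=load('top');e=load('scene')
T=lambda u,v,z=None:print('T',pt(d,152+u/5,147+v/5,z).round(4))
S=lambda u,v,z=None:print('S',pt(e,270+(u-400)/5,250+v/5,z).round(4))
for u in(143,150,160,170,180,210):T(u,217)
T(136,217,.041)
for p in((650,285),(640,275),(630,262),(615,243)):S(*p)
print('shaft');T(113,105);T(114,150);T(116,200);S(610,170);S(660,140);S(720,103)
print('table');T(150,330)
"
```

```text
T [0.5961 0.2087 0.0383]
T [0.5956 0.2043 0.0393]
T [0.5939 0.1972 0.0452]
T [0.5953 0.1923 0.0382]
T [0.5948 0.186  0.0393]
T [0.5928 0.167  0.0438]
T [0.5956 0.2125 0.041 ]
S [0.5955 0.206  0.0377]
S [0.5985 0.2007 0.0441]
S [0.5954 0.1888 0.0386]
S [0.5917 0.1717 0.0322]
shaft
T [0.6266 0.2003 0.1784]
T [0.6013 0.2007 0.1748]
T [0.5727 0.2001 0.1732]
S [0.6271 0.2029 0.174 ]
S [0.5954 0.2031 0.1721]
S [0.5572 0.2042 0.1723]
table
T [0.3992 0.1002 0.6458]
```

```bash
python3 -m creep '[[-0.5,0,0,0,0],[-0.5,0.5,0,0,0],[0,0.97,0,0,0],[0,0.97,0,0,0],[0,0.97,0,0,0],[0,0.97,0,0,0],[0,0.97,0,0,0],[0,0.97,0,0,0],[0,0.97,0,0,0],[0,0.97,0,0,0],[0,0.97,0,0,0],[0,0.97,0,0,0]]'; python3 -m creep '[[0,0.9,0,0,0],[0,0.6,0,0,0],[0,0,0,0,0],[0,0,0,0,0]]'; python3 g.py .5141 -.2659 .09; python3 -c "
from h import *
d=load('top');print('tip',pt(d,152+113/5,147+94/5,.178))
d=grab('top');e=grab('scene');f=lambda d,u,v:cv2.resize(d['pixels'][v-50:v+50,u-50:u+50],None,fx=4,fy=4,interpolation=2)
cv2.imwrite('pics/r7.png',np.hstack([f(d,338,185),f(e,232,185)]))"
```

```text
clock: 19.9
position: [0.4336, -0.2065, 0.1467]
ee_rot: [-3.141, 0.0, 0.002]
force: [0.7, 0.5, -1.5]
width: 0.148
gripper_force: 45.0
clock: 20.4
position: [0.4339, -0.2645, 0.1468]
ee_rot: [-3.141, -0.0, 0.002]
force: [-0.1, 1.0, -0.5]
width: 0.149
gripper_force: 45.0
t 20.4 pos [ 0.4339 -0.2645  0.1468] yaw 0.02 z [-0.001  0.001 -1.   ] F [-0.1  1.  -0.5] w 0.149 gf 45.0
units [2.01 0.04 1.42] turn to 0: 0.0
tip [0.63314004 0.20031748 0.178     ]
```

View pics/r7.png

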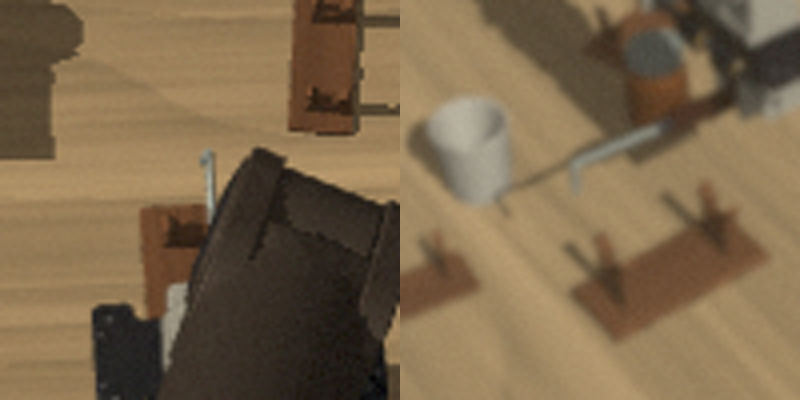

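```bash
python3 -m creep '[[0.6,0.03,0,0,0],[0.8,0,0,0,0],[0.6,0,0,0,0],[0,0,0,0,0],[0,0,0.6,0,0],[0,0,0.8,0,0],[0,0,0,0,0],[0,0,0,0,0]]'; python3 g.py .5141 -.2659 .036
```

```text
clock: 21.5
position: [0.5143, -0.2666, 0.0925]
ee_rot: [3.141, -0.0, 0.001]
force: [0.3, -0.2, -1.3]
width: 0.148
gripper_force: 45.0
t 21.5 pos [ 0.5143 -0.2666  0.0925] yaw -0.0 z [ 0.001 -0.    -1.   ] F [ 0.3 -0.2 -1.3] w 0.148 gf 45.0
units [-0.01 -0.02  1.41] turn to 0: -0.0
```

```bash
python3 -m creep '[[0,-0.02,0.5,0,0],[0,0,0.4,0,0],[0,0,0.3,0,0],[0,0,0.2,0,0],[0,0,0,0,0]]'; python3 -m creep '[[0,0,0.05,0,0],[0,0,0.05,0,0],[0,0,0.03,0,0],[0,0,0,0,0]]' 8;python3 g.py .5141 -.2659 .0307
```

```text
clock: 22.12
position: [0.5139, -0.2658, 0.0351]
ee_rot: [-3.141, 0.0, 0.001]
force: [0.2, 1.0, -1.0]
width: 0.148
gripper_force: 45.0
clock: 22.62
position: [0.5145, -0.266, 0.0306]
ee_rot: [3.141, -0.0, 0.001]
force: [-0.4, -0.7, 1.2]
width: 0.149
gripper_force: 8.0
t 22.62 pos [ 0.5145 -0.266   0.0306] yaw -0.01 z [ 0.001 -0.    -1.   ] F [-0.4 -0.7  1.2] w 0.149 gf 8.0
units [-0.01 -0.   -0.  ] turn to 0: -0.0
```

Seated; release, rise and swing aside for a last look.

```bash
python3 -m creep '[[0,0,0,0,0.3],[0,0,0,0,0.6],[0,0,0,0,1],[0,0,0,0,1],[0,0,0,0,1],[0,0,0,0,1],[0,0,0,0,1],[0,0,0,0,1],[0,0,0,0,1]]'; python3 g.py; python3 -m creep '[[0,0,-0.3,0,1],[0,0,-0.7,0,1],[0,0,-0.9,0,1],[0,0,-0.9,0,1],[0,0,-0.9,0,1],[0,0,-0.9,0,1],[-0.8,0,0,0,1],[-0.8,0,0,0,1],[-0.8,0,0,0,1],[0,0,0,0,1],[0,0,0,0,1]]'; python3 g.py
python3 - <<'E'
from h import *
d=grab('top');e=grab('scene');f=lambda d,u,v:cv2.resize(d['pixels'][v-60:v+60,u-60:u+60],(400,400),interpolation=2)
cv2.imwrite('pics/r8.png',np.hstack([f(e,310,290),f(e,250,193)]))
print(e['pixels'].shape)
E
```

```text
clock: 23.75
position: [0.5142, -0.2659, 0.0304]
ee_rot: [3.142, -0.0, 0.0]
force: [0.3, 0.5, 0.4]
width: 0.996
gripper_force: 0.0
t 23.75 pos [ 0.5142 -0.2659  0.0304] yaw -0.01 z [ 0. -0. -1.] F [0.3 0.5 0.4] w 0.996 gf 0.0
clock: 25.12
position: [0.4189, -0.2659, 0.2151]
ee_rot: [3.141, -0.0, 0.002]
force: [0.2, 1.3, -0.9]
width: 0.998
gripper_force: 0.0
t 25.12 pos [ 0.4189 -0.2659  0.2151] yaw -0.01 z [ 0.002 -0.001 -1.   ] F [ 0.2  1.3 -0.9] w 0.998 gf 0.0
(420, 560, 3)
```

View pics/r8.png

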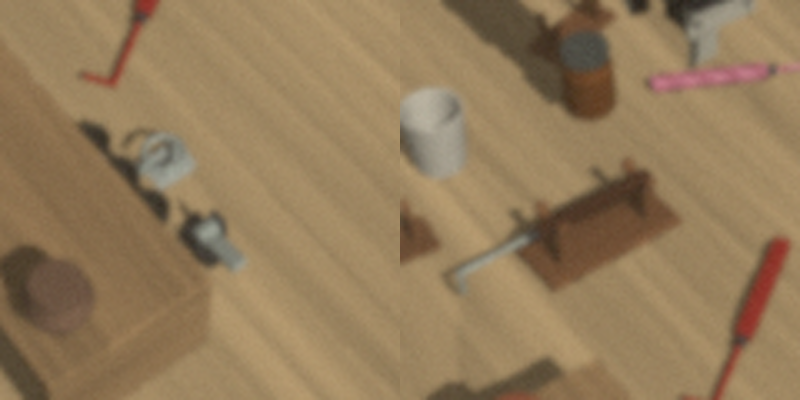

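```bash
python3 -c "
from cell import sign_off
print(sign_off())"
```

```text
the job is handed in; nothing more can be done
None
```

I pulled the tray out to its end stop with the hook, pressed the cam lever down flat with the rod's shaft, and laid the rod back in its rest. The job was handed in at about 25 s, with the jar, cup and pot left untouched.

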